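# Slip the gold glass-paint bottle back into its row

## Robot

A 6-joint arm with a two-finger parallel gripper is mounted at the origin on the work surface. World frame = base frame: x ahead of the robot, y to its left, z up, the work surface at z = 0. Lengths are in mm, angles in rad, forces in N, time in s.
With the tool pointing down it reaches from about 375 to 900 mm from the base axis. Payload 3.1 kg.
Tool frame: the origin (TCP) lies midway between the tips of the shut fingers; the grasp point (between the pads) lies 19 mm behind it; z points along the fingers, y is the line along which they close (so a half turn about z gives the same grasp; the last joint's range is limited). The gripper opens to 87 mm and grips with 3 to 60 N. Pads are 19 mm wide; open, the fingers measure 117 mm over their backs; the gripper's body (75 mm by 190 mm) begins 51 mm behind the grasp point.
Start: joints at [0.931, 0.527, 1.433, -0, 1.181, -0.178], TCP at [277.873, 559.806, 222.548] pointing down, gripper open.
Joint ranges: [-3.08, 3.08], [-0.75, 2.2], [0.22, 2.44], [-1.43, 4.57], [0, 2.65], [-2.85, 2.85]. Speed limits (rad/s): [2.79, 2.79, 3.14, 3.14, 3.14, 3.14].

## Interface

Orientations are given as a unit quaternion [w, x, y, z].
In Python, from plant import arm gives the robot as it stands. The module is installed in compiled form; this text tells all that it offers.
- The arm moves only by the tool carry_out, never from a script. Its argument "deltas" is a list of rows, each an object with "offset": the shift along the world's x, y, z in m, a list of three; "turn": the turn about the world's z in degrees; "claw": the finger opening in m, from 0 to 0.087. A call has 1 to 12 rows; each row shifts and turns the commanded pose from where the row before left it; what a row does not reach is not made up. A row lasts 1/8 s, in which the tool goes at most 62.5 mm and 10.7 degrees, less where a joint would pass 70% of its speed; a pose out of reach is approached as far as the arm can. A call with a gripper value outside its range is refused whole. The fingers move at their own pace and stop on an object; the grip force is fixed at half the most. Time passes only in rows, so rows that do not move let the fingers close. It gives the time, the measured TCP pose, the force, the opening and the grip force at its end, in the units of the state.
- arm.state(): the state, without advancing time (a new reading comes with each control period).
- arm.read_camera(name): name is "side" or "top" or "wrist"; returns a dict with "color" (384x512x3 uint8, blue, green, red), "range_z" (384x512 float32, mm along the optical axis (not along the pixel's ray), 0 where there is no reading), "camera_matrix" (3x3 intrinsics, pixels), "k1" (the pictures are not rectified: a ray, as slopes to the right and down, at radius r is drawn at 1 + k1 r^2 times it, then the intrinsics apply), "position" and "attitude" of the camera in the world. Camera axes: x right, y down, z forward; pixel columns grow to the right and rows downward; lengths in mm; the calibration is good to about 2 mm. A picture is of the moment at which its call begins.
- arm.sign_off(): hands the job in; it is judged then, once.
The state is a dict: "time": time; "joint_positions": joint angles; "joint_velocities": joint speeds; "joint_torque": joint torques, N m; "tool_pos": TCP position; "tcp_rot": TCP orientation; "ft_force": force on the tool from outside, world axes, zero at the start; "moment": the same for the moment, N m; "gripper_width": finger opening in mm; "grip_force": force on a finger pad.
Only numpy, scipy, OpenCV 4.12 (cv2) and the standard library are available. Lean on these libraries where they do the work, as an engineer would, in place of code of your own. Each camera call takes 0.05 s, during which the arm holds its last target. There are 200 camera calls.

## Task

Put the gold paint bottle back into the rack straight after the red one, on red's bookend side: nudge the bottles on that side, and the sliding bookend with them, away from red until the gap is wide enough, then slide the gold bottle down into it until it stands on the rack floor. Finally push the bookend back so that the six bottles stand snugly together with no gaps, all upright. Be gentle: do not force the bottles down or squeeze the row hard against its ends, and leave the jar, the brush cup and the candle glass alone.

Things in the scene. Friction and masses are not known exactly. Their poses are not given: they have to be found in the camera images.
- rack: fixed wooden rack, bottles in a row along its y. Origin: on the table, mid-depth; z up. Floor top at z = 6 mm; low lips along both long sides (tops z = 16 mm, inner faces x = +-26.5, outer +-32.5), so bottles' front and back faces are free above them. Fixed brown end cheek, 70 mm tall, inner face y = +103 mm; sliding bookend at the -y end. Base from y = -158 to +132 mm, empty outside the bookend
- ends: the rack's two ends, between which the row can be squeezed: the fixed brown cheek (14 mm thick, at +y) and the steel bookend (at -y). Origin and axes as the rack's
- bookend (a joint): sliding bookend (m): grows as it slides to the rack's -y, stop at 0.037. Its inner face is at rack y = -0.069 minus this value. Space for the row: 172 mm plus this; at the stop six bottles have 5 mm to spare, six snug bottles put it at 0.032. Friction of about 5 N holds it where it is left; each bottle pushed along adds about 0.5 to 2 N
- bookend_top (a point): centre of the bookend's top edge: a steel plate 50 mm deep (rack x), 8 mm thick (rack y), top edge 85 mm above the table, reaching down to just above the rack floor
- red: red paint bottle: box-shaped body 48 mm deep (its x) by 34 mm wide (its y) by 75 mm tall, on top a black round cap 24 mm across and 18 mm high; 0.10 to 0.20 kg. Origin: centre of its underside, z up. Starts standing in the rack's row, its axes as the rack's, touching or nearly touching its neighbours.
- blue: blue paint bottle: box-shaped body 48 mm deep (its x) by 34 mm wide (its y) by 75 mm tall, on top a black round cap 24 mm across and 18 mm high; 0.10 to 0.20 kg. Origin: centre of its underside, z up. Starts standing in the rack's row, its axes as the rack's, touching or nearly touching its neighbours.
- green: green paint bottle: box-shaped body 48 mm deep (its x) by 34 mm wide (its y) by 75 mm tall, on top a black round cap 24 mm across and 18 mm high; 0.10 to 0.20 kg. Origin: centre of its underside, z up. Starts standing in the rack's row, its axes as the rack's, touching or nearly touching its neighbours.
- black: black paint bottle: box-shaped body 48 mm deep (its x) by 34 mm wide (its y) by 75 mm tall, on top a black round cap 24 mm across and 18 mm high; 0.10 to 0.20 kg. Origin: centre of its underside, z up. Starts standing in the rack's row, its axes as the rack's, touching or nearly touching its neighbours.
- white: white paint bottle: box-shaped body 48 mm deep (its x) by 34 mm wide (its y) by 75 mm tall, on top a black round cap 24 mm across and 18 mm high; 0.10 to 0.20 kg. Origin: centre of its underside, z up. Starts standing in the rack's row, its axes as the rack's, touching or nearly touching its neighbours. Always the one next to the bookend; the other four are in any order.
- gold: gold paint bottle: box-shaped body 48 mm deep (its x) by 34 mm wide (its y) by 75 mm tall, on top a black round cap 24 mm across and 18 mm high; 0.10 to 0.20 kg. Origin: centre of its underside, z up. Starts standing on the table on the robot's side of the rack, turned by up to 0.5 rad. In the row its x lies along the rack's x, either way round
- pigment_jar: amber jar with a white lid, 64 mm across, 65 mm tall; leave alone. Origin: centre of its underside
- brush_cup: green glass cup with three brushes, 68 mm across, brushes to 180 mm tall; leave alone. Origin: centre of its underside
- tealight: white open candle glass, 64 mm across, 60 mm tall, standing off the bookend end of the rack; leave alone. Origin: centre of its underside

How it is judged:
By the outcome, as a careful person would: the job done as asked, in the order asked, and still so for the second after the job is handed in, with the robot touching nothing.
It also fails if it takes over 72 s, if anything falls off the work surface, if the arm or the gripper's body presses on something with over 40 N, if the wrist force passes 120 N, or if a joint passes its speed limit or range.

## Working session

There is one attempt and no reset: what is moved stays moved. The work goes in short steps, Python scripts to look and compute and a tool call to move; the robot and the scene stay as the last step left them, time stands still between calls to the robot, and variables do not carry over. Pictures are saved under pics/ and viewed, at most 10 in all, crops included, and the job is handed in when it is done.

Besides the shell and the picture viewer there is one more tool, called after "Call:" by a JSON object that holds its "name" and its "arguments", one argument or row to a line. carry_out: Moves the arm, as the interface text tells. Its arguments: {"type":"object","properties":{"deltas":{"type":"array"}},"required":["deltas"]}

```bash
mkdir -p pics
cat > h.py <<'E'
import numpy as np, cv2
from plant import arm
from scipy.spatial.transform import Rotation as R
def rot(a):
    a=np.array(a,float)
    if a.shape==(3,3): return a
    return R.from_quat([a[1],a[2],a[3],a[0]]).as_matrix()
def cloud(c):
    K=np.array(c["camera_matrix"]);z=c["range_z"];h,w=z.shape
    u,v=np.meshgrid(np.arange(w),np.arange(h))
    p=np.stack([u,v],-1).reshape(-1,1,2).astype(np.float64)
    d=np.array([c["k1"],0,0,0,0],float)
    s=cv2.undistortPoints(p,K,d).reshape(h,w,2)
    P=np.dstack([s*z[...,None],z])@rot(c["attitude"]).T+np.array(c["position"])
    P[z==0]=np.nan
    return P
E
python3 - <<'E'
from h import *
s=arm.state();print({k:np.round(v,3) for k,v in s.items()})
for n in ["side","top"]:
    c=arm.read_camera(n);np.save(n+".npy",cloud(c));cv2.imwrite(f"pics/{n}0.png",c["color"]);print(n,c["position"],c["attitude"],c["k1"])
E
```

```text
{'time': np.float64(0.0), 'joint_positions': array([ 0.931,  0.528,  1.434, -0.   ,  1.181, -0.179]), 'joint_velocities': array([-0.   ,  0.001, -0.001, -0.001,  0.001, -0.001]), 'joint_torque': array([ -0.   , -44.005, -17.659,   0.063,   0.058,  -0.   ]), 'tool_pos': array([277.456, 559.223, 221.582]), 'tcp_rot': array([-0.   ,  0.228,  0.974, -0.001]), 'ft_force': array([-0.307,  0.29 , -0.595]), 'moment': array([-0.036, -0.019, -0.016]), 'grip_force': np.float64(0.0), 'gripper_width': np.float64(87.017)}
side [ 429.7732404  -769.80684686  496.73031432] [-0.50095928  0.86299161 -0.06189073  0.02132624] -0.09422142048202176
top [427.67181918 -27.10059283 926.75895945] [-0.02954766  0.71424636 -0.69815408  0.03949635] -0.10694723781440701
```

View pics/top0.png

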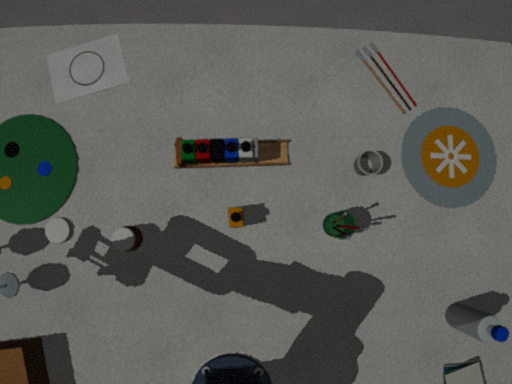

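View pics/side0.png

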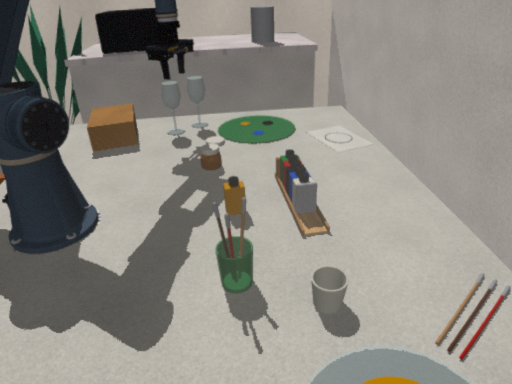

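The top view (right = world −y, up = +x) shows green (187,150), red (203,150), black (217,150), blue (232,148), white (247,148), then the bookend (257,148). The gold bottle is at (236,217), the brush cup at (340,225) and the tealight at (370,162). The side view agrees: gold bottle at (234,195), rack about (300,195). So gold goes between red and black.

Run:
```python
from h import *
P=np.load("top.npy");im=cv2.imread("pics/top0.png")
def win(u0,u1,v0,v1,z0,z1):
    Q=P[v0:v1,u0:u1].reshape(-1,3);C=im[v0:v1,u0:u1].reshape(-1,3)
    m=(Q[:,2]>z0)&(Q[:,2]<z1);return Q[m],C[m]
def rect(Q,n):
    (c,s,a)=cv2.minAreaRect(Q[:,:2].astype(np.float32));print(n,len(Q),"c",np.round(c,1),"size",np.round(s,1),"ang",round(a,1),"z",np.round(np.percentile(Q[:,2],[5,50,95]),1))
t,_=win(280,310,185,200,-50,50);print("table z",np.median(t[:,2]))
rect(win(225,250,200,232,65,84)[0],"goldbody");rect(win(225,250,200,232,88,105)[0],"goldcap")
rect(win(165,300,125,180,-1+10,30)[0],"rack low")
rect(win(172,262,130,172,70,90)[0],"tops")
rect(win(172,254,130,172,92,110)[0],"caps")
for n,u0,u1 in [("g",181,195),("r",195,210),("k",210,225),("b",225,240),("w",240,254)]:
    q=win(u0,u1,135,165,92,110)[0]; 
    if len(q)>3: rect(q,n)
rect(win(252,264,132,168,78,92)[0],"bookend")
rect(win(172,185,132,172,60,74)[0],"cheek")
rect(win(350,390,145,180,45,75)[0],"tealight");rect(win(315,370,200,245,50,200)[0],"cup")
# wood mask
hsv=cv2.cvtColor(im,cv2.COLOR_BGR2HSV)
np.set_printoptions(linewidth=250,suppress=True)
big=cv2.resize(im[125:235,165:305],None,fx=5.5,fy=5.0,interpolation=cv2.INTER_CUBIC);cv2.imwrite("pics/crop0.png",big)
```

```text
table z -0.7804568723432794
goldbody 211 c [444.7  -0.9] size [47.6 33.9] ang 5.0 z [71.9 74.3 76.8]
goldcap 86 c [444.9  -1. ] size [20.7 20.7] ang 1.6 z [90.3 92.8 95.2]
rack low 514 c [607.6  17.9] size [ 66.1 291.5] ang 3.6 z [10.1 15.5 24.7]
tops 1171 c [602.6  49.9] size [ 61.1 194.7] ang 1.7 z [71.5 80.4 84.6]
caps 423 c [607.   48.4] size [ 23.8 158.2] ang 2.7 z [ 95.   98.5 101.1]
g 84 c [603.4 116.7] size [22.9 21.2] ang 1.5 z [ 95.4  98.6 101.2]
r 85 c [604.6  81.9] size [22.3 21.4] ang 3.0 z [ 95.2  98.9 101.2]
k 84 c [606.3  47.7] size [22.2 22.5] ang 66.3 z [ 95.6  98.3 100.7]
b 85 c [608.3  13.8] size [22.5 22.1] ang 21.3 z [ 93.9  98.6 101.3]
w 85 c [609.6 -20. ] size [22.  20.9] ang 1.3 z [ 95.6  98.3 100.7]
bookend 92 c [611.2 -41.2] size [49.3 11.8] ang 1.2 z [79.1 83.9 86.9]
cheek 138 c [600.1 139.6] size [61.5 15.4] ang 2.4 z [66.9 70.  71.9]
tealight 209 c [ 586.2 -327.4] size [60.9 60.5] ang 54.1 z [46.3 57.1 60.9]
cup 455 c [ 431.1 -248.7] size [67.7 67.1] ang 81.8 z [ 55.4  83.5 173.6]
```

View pics/crop0.png

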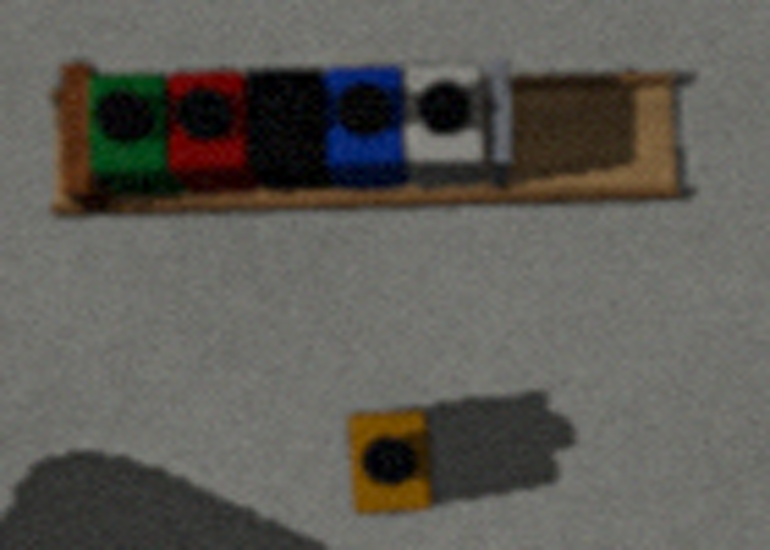

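The crop confirms the row order. Its yaw is about 2.6°, and gold's yaw is about 5°. Sizes and heights match the given values: cap tops at 98.5 and a gold body of 47.6 x 33.9. The plan is to grip black across its free faces (rack x) and drag it, with blue, white and the bookend, towards −y.

Call:
{"name": "carry_out", "arguments": {
  "deltas": [
    {"offset":[0,0,0.05],"turn":0,"claw":0.087},
    {"offset":[0.03,-0.0465,0],"turn":-5.5,"claw":0.087},
    {"offset":[0.03,-0.0465,0],"turn":-5.5,"claw":0.087},
    {"offset":[0.03,-0.0465,0],"turn":-5.5,"claw":0.087},
    {"offset":[0.03,-0.0465,0],"turn":-5.5,"claw":0.087},
    {"offset":[0.03,-0.0465,0],"turn":-5.5,"claw":0.087},
    {"offset":[0.03,-0.0465,0],"turn":-5.5,"claw":0.087},
    {"offset":[0.03,-0.0465,0],"turn":-5.5,"claw":0.087},
    {"offset":[0.03,-0.0465,0],"turn":-5.5,"claw":0.087},
    {"offset":[0.03,-0.0465,0],"turn":-5.5,"claw":0.087},
    {"offset":[0.03,-0.0465,0],"turn":-5.5,"claw":0.087},
    {"offset":[0.028,-0.047,0],"turn":-6,"claw":0.087}
  ]
}}

```text
time: 1.6
tool_pos: [606.4, 46.2, 272.1]
tcp_rot: [-0.0, 0.692, 0.722, -0.0]
ft_force: [0.9, 0.6, 0.5]
gripper_width: 87.0
grip_force: 0.0
```

Call:
{"name": "carry_out", "arguments": {
  "deltas": [
    {"offset":[0,0,0],"turn":0,"claw":0.087},
    {"offset":[0,0,0],"turn":0,"claw":0.087}
  ]
}}

```text
time: 1.85
tool_pos: [605.0, 48.0, 271.8]
tcp_rot: [-0.001, 0.691, 0.723, -0.0]
ft_force: [-0.3, -0.8, -0.5]
gripper_width: 87.0
grip_force: 0.0
```

```bash
cat > look.py <<'E'
import sys
from h import *
s=arm.state();R_=rot(s["tcp_rot"])
print("t",s["time"],"tcp",np.round(s["tool_pos"],1),"yawY",np.round(np.degrees(np.arctan2(R_[1,1],R_[0,1])),2),"F",np.round(s["ft_force"],1),"w",s["gripper_width"],"j",np.round(s["joint_positions"],2))
E
cat > wr.py <<'E'
from look import *
c=arm.read_camera("wrist");cv2.imwrite("pics/%s.png"%sys.argv[1],c["color"]);np.save("wrist.npy",cloud(c))
E
python3 wr.py w1
```

```text
t 1.85 tcp [605.   48.  271.8] yawY 2.59 F [-0.3 -0.8 -0.5] w 86.97582405860635 j [-0.11  0.45  1.42  0.    1.27 -0.15]
```

View pics/w1.png

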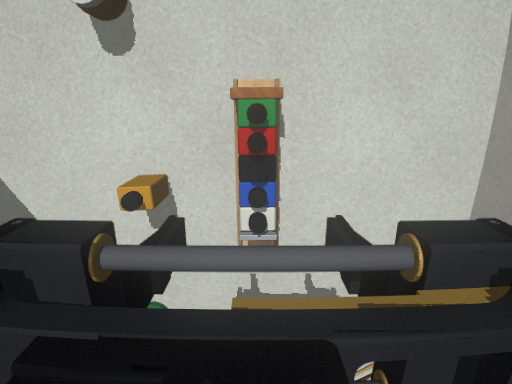

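The wrist view shows the row running vertically between the open fingers: red (257,143), black (257,168), blue (257,195), white (257,220), with gold at (145,192). I'll cross-check the black and red cap positions with this camera.

Run:
```python
from h import *
P=np.load("wrist.npy")
Q=P[85:240,225:290].reshape(-1,3)
Q=Q[(Q[:,2]>92)&(Q[:,2]<106)]
for y in (116,82,48,14,-20):
    q=Q[abs(Q[:,1]-y)<15]; print(y,len(q),np.round((q.min(0)+q.max(0))/2,1),np.round(np.ptp(q,axis=0),1),np.round(np.median(q,axis=0),1))
T=P[60:200,300:400].reshape(-1,3);print("table",np.nanmedian(T[:,2]))
Q=P[165:215,110:175].reshape(-1,3)
for a,b in ((65,84),(87,105)):
    q=Q[(Q[:,2]>a)&(Q[:,2]<b)];print(cv2.minAreaRect(q[:,:2].astype(np.float32)))
```

```text
116 323 [603.6 116.7  99.7] [23.  22.4  3.8] [603.2 116.8  99.8]
82 321 [605.2  82.6  98.1] [23.5 23.4  7.9] [605.1  83.1  99.9]
48 308 [607.3  48.6  97.2] [23.  23.8  9.9] [607.   49.6 100. ]
14 297 [609.   14.9  97.2] [23.6 22.6 10.3] [608.7  15.8 100. ]
-20 280 [611.1 -18.9  97.5] [23.  23.3 10.9] [610.7 -18.  100. ]
table 1.1753895316046226
((445.5809631347656, -0.40372467041015625), (49.077484130859375, 34.91020202636719), 5.270508289337158)
((445.0746154785156, -0.26270103454589844), (23.38968276977539, 22.434825897216797), 47.052608489990234)
```

Call:
{"name": "carry_out", "arguments": {
  "deltas": [
    {"offset":[0.001,0,-0.05],"turn":0.3,"claw":0.087},
    {"offset":[0,0,-0.05],"turn":0,"claw":0.087},
    {"offset":[0,0,-0.05],"turn":0,"claw":0.087},
    {"offset":[0,0,-0.04],"turn":0,"claw":0.087},
    {"offset":[0,0,-0.03],"turn":0,"claw":0.087},
    {"offset":[0,0,-0.012],"turn":0,"claw":0.087},
    {"offset":[0,0,0],"turn":0,"claw":0.087},
    {"offset":[0,0,0],"turn":0,"claw":0.046},
    {"offset":[0,0,0],"turn":0,"claw":0.046},
    {"offset":[0,0,0],"turn":0,"claw":0.046},
    {"offset":[0,0,0],"turn":0,"claw":0.046},
    {"offset":[0,0,0],"turn":0,"claw":0.046}
  ]
}}

```text
time: 3.4
tool_pos: [606.9, 47.7, 40.7]
tcp_rot: [0.0, 0.689, 0.725, 0.0]
ft_force: [0.1, 0.6, -0.1]
gripper_width: 48.5
grip_force: 0.0
```

Call:
{"name": "carry_out", "arguments": {
  "deltas": [
    {"offset":[0,0,0],"turn":0,"claw":0.04},
    {"offset":[0,0,0],"turn":0,"claw":0.04},
    {"offset":[0,0,0],"turn":0,"claw":0.04}
  ]
}}

```text
time: 3.78
tool_pos: [606.9, 47.8, 40.6]
tcp_rot: [0.0, 0.689, 0.725, -0.0]
ft_force: [-0.4, -0.3, 2.5]
gripper_width: 47.5
grip_force: 30.0
```

Call:
{"name": "carry_out", "arguments": {
  "deltas": [
    {"offset":[0.0001,-0.003,0],"turn":0,"claw":0.04},
    {"offset":[0.0001,-0.003,0],"turn":0,"claw":0.04},
    {"offset":[0.0002,-0.003,0],"turn":0,"claw":0.04},
    {"offset":[0.0001,-0.003,0],"turn":0,"claw":0.04},
    {"offset":[0.0002,-0.003,0],"turn":0,"claw":0.04},
    {"offset":[0.0001,-0.003,0],"turn":0,"claw":0.04}
  ]
}}

```text
time: 4.53
tool_pos: [607.6, 31.9, 40.7]
tcp_rot: [-0.001, 0.689, 0.725, 0.001]
ft_force: [1.0, 7.8, 2.6]
gripper_width: 47.8
grip_force: 30.0
```

Call:
{"name": "carry_out", "arguments": {
  "deltas": [
    {"offset":[0.0002,-0.003,0],"turn":0,"claw":0.04},
    {"offset":[0.0001,-0.003,0],"turn":0,"claw":0.04},
    {"offset":[0.0002,-0.003,0],"turn":0,"claw":0.04},
    {"offset":[0.0001,-0.003,0],"turn":0,"claw":0.04},
    {"offset":[0.0002,-0.003,0],"turn":0,"claw":0.04},
    {"offset":[0.0002,-0.002,0],"turn":0,"claw":0.04},
    {"offset":[0,0,0],"turn":0,"claw":0.04}
  ]
}}

```text
time: 5.4
tool_pos: [608.5, 14.6, 40.7]
tcp_rot: [-0.001, 0.689, 0.725, 0.001]
ft_force: [0.5, 7.8, 2.5]
gripper_width: 47.7
grip_force: 30.0
```

Call:
{"name": "carry_out", "arguments": {
  "deltas": [
    {"offset":[0.0001,-0.002,0],"turn":0,"claw":0.04},
    {"offset":[0,-0.001,0],"turn":0,"claw":0.04},
    {"offset":[0,0,0],"turn":0,"claw":0.04}
  ]
}}

```text
time: 5.78
tool_pos: [608.7, 11.8, 40.7]
tcp_rot: [-0.001, 0.689, 0.725, 0.001]
ft_force: [0.6, 7.4, 2.5]
gripper_width: 47.5
grip_force: 30.0
```

```bash
cat > row.py <<'E'
from look import *
P=cloud(arm.read_camera("top")); Q=P[120:185,165:310].reshape(-1,3)
a=np.radians(2.8); o=np.array([605.,80])
yy=-(Q[:,0]-o[0])*np.sin(a)+(Q[:,1]-o[1])*np.cos(a); xx=(Q[:,0]-o[0])*np.cos(a)+(Q[:,1]-o[1])*np.sin(a)
m=(Q[:,2]>92)&(Q[:,2]<104)&(abs(xx)<17)
ys=np.sort(yy[m]);g=np.split(ys,np.where(np.diff(ys)>4)[0]+1)
print("caps rack-y rel",[(round((c[0]+c[-1])/2,1),round(c[-1]-c[0],1)) for c in g if len(c)>3])
E
python3 row.py
```

```text
t 5.775 tcp [608.7  11.8  40.7] yawY 2.88 F [0.6 7.4 2.5] w 47.51909099926275 j [-0.17  0.75  1.6   0.    0.79 -0.22]
caps rack-y rel [(np.float64(-135.0), np.float64(21.0))]
```

Call:
{"name": "carry_out", "arguments": {
  "deltas": [
    {"offset":[0,-0.001,0],"turn":0,"claw":0.04},
    {"offset":[0,0,0],"turn":0,"claw":0.04}
  ]
}}

```text
time: 6.08
tool_pos: [608.7, 10.9, 40.7]
tcp_rot: [-0.001, 0.689, 0.725, 0.001]
ft_force: [1.0, 8.2, 2.4]
gripper_width: 48.3
grip_force: 30.0
```

Call:
{"name": "carry_out", "arguments": {
  "deltas": [
    {"offset":[0,0.0015,0],"turn":0,"claw":0.06},
    {"offset":[0,0,0],"turn":0,"claw":0.087},
    {"offset":[0,0,0],"turn":0,"claw":0.087},
    {"offset":[0,0,0],"turn":0,"claw":0.087},
    {"offset":[0,0,0.02],"turn":0,"claw":0.087},
    {"offset":[0,0,0.05],"turn":0,"claw":0.087},
    {"offset":[-0.02,0,0.05],"turn":0,"claw":0.087},
    {"offset":[-0.04,0,0.05],"turn":0.5,"claw":0.087},
    {"offset":[-0.04,-0.006,0.05],"turn":1,"claw":0.087},
    {"offset":[-0.04,-0.006,0],"turn":1,"claw":0.087},
    {"offset":[-0.024,0,0],"turn":0,"claw":0.087},
    {"offset":[0,0,0],"turn":0,"claw":0.087}
  ]
}}

```text
time: 7.58
tool_pos: [445.2, -1.4, 258.2]
tcp_rot: [-0.0, 0.673, 0.739, -0.0]
ft_force: [0.4, -0.0, 0.4]
gripper_width: 87.2
grip_force: 0.0
```

```bash
python3 row.py
```

```text
t 7.575 tcp [445.2  -1.4 258.2] yawY 5.35 F [ 0.4 -0.   0.4] w 87.2012462166299 j [-0.26  0.23  1.82 -0.    1.09 -0.35]
caps rack-y rel [(np.float64(-137.3), np.float64(21.2)), (np.float64(-102.5), np.float64(21.1)), (np.float64(-68.8), np.float64(23.2)), (np.float64(2.0), np.float64(21.1)), (np.float64(36.8), np.float64(21.4))]
```

Call:
{"name": "carry_out", "arguments": {
  "deltas": [
    {"offset":[0,0.0005,-0.05],"turn":-0.2,"claw":0.087},
    {"offset":[0,0,-0.05],"turn":0,"claw":0.087},
    {"offset":[0,0,-0.05],"turn":0,"claw":0.087},
    {"offset":[0,0,-0.04],"turn":0,"claw":0.087},
    {"offset":[0,0,-0.025],"turn":0,"claw":0.087},
    {"offset":[0,0,-0.008],"turn":0,"claw":0.087},
    {"offset":[0,0,0],"turn":0,"claw":0.06},
    {"offset":[0,0,0],"turn":0,"claw":0.04},
    {"offset":[0,0,0],"turn":0,"claw":0.04},
    {"offset":[0,0,0],"turn":0,"claw":0.04},
    {"offset":[0,0,0],"turn":0,"claw":0.04},
    {"offset":[0,0,0],"turn":0,"claw":0.04}
  ]
}}

```text
time: 9.12
tool_pos: [446.9, -1.0, 35.4]
tcp_rot: [0.0, 0.674, 0.738, 0.0]
ft_force: [-0.2, 0.5, 5.7]
gripper_width: 47.7
grip_force: 30.0
```

Call:
{"name": "carry_out", "arguments": {
  "deltas": [
    {"offset":[0,0,0],"turn":0,"claw":0.04},
    {"offset":[0,0,0],"turn":0,"claw":0.04}
  ]
}}

```text
time: 9.38
tool_pos: [446.9, -1.1, 35.4]
tcp_rot: [0.0, 0.674, 0.738, 0.0]
ft_force: [-1.9, 0.2, 5.4]
gripper_width: 47.5
grip_force: 30.0
```

Call:
{"name": "carry_out", "arguments": {
  "deltas": [
    {"offset":[0,0,0.01],"turn":0,"claw":0.04},
    {"offset":[0,0,0.03],"turn":0,"claw":0.04},
    {"offset":[0,0,0.04],"turn":0,"claw":0.04},
    {"offset":[0,0,0.05],"turn":0,"claw":0.04},
    {"offset":[0.04,0.012,0],"turn":-0.6,"claw":0.04},
    {"offset":[0.04,0.012,0],"turn":-0.6,"claw":0.04},
    {"offset":[0.04,0.012,0],"turn":-0.6,"claw":0.04},
    {"offset":[0.03,0.009,0],"turn":-0.5,"claw":0.04},
    {"offset":[0.01,0.0026,0],"turn":0,"claw":0.04},
    {"offset":[0,0,0],"turn":0,"claw":0.04},
    {"offset":[0,0,0],"turn":0,"claw":0.04}
  ]
}}

```text
time: 10.75
tool_pos: [605.0, 46.3, 164.7]
tcp_rot: [-0.001, 0.689, 0.725, -0.001]
ft_force: [-0.2, 0.4, -1.1]
gripper_width: 47.8
grip_force: 30.0
```

```bash
python3 wr.py w2
```

```text
t 10.75 tcp [605.   46.3 164.7] yawY 2.89 F [-0.2  0.4 -1.1] w 47.7851826678363 j [-0.11  0.57  1.53 -0.    1.04 -0.16]
```

View pics/w2.png

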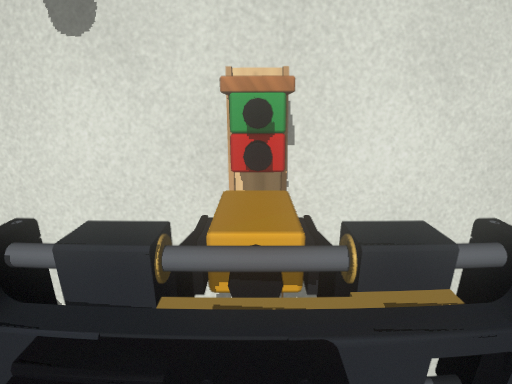

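The wrist view shows gold held at (256,260), upright and straight in the fingers. Its +y face is at rows 192–232, and red is at (257,152). The rack floor is visible in the gap.

```bash
python3 - <<'E'
from h import *
P=np.load("wrist.npy");im=cv2.imread("pics/w2.png")
a=np.radians(2.9);o=np.array([607.,46.4,0]);Rm=np.array([[np.cos(a),np.sin(a),0],[-np.sin(a),np.cos(a),0],[0,0,1]])
Q=(P-o)@Rm.T
hsv=cv2.cvtColor(im,cv2.COLOR_BGR2HSV)
gold=(hsv[...,0]>10)&(hsv[...,0]<28)&(hsv[...,1]>180)&(hsv[...,2]>120)
gold[:185]=0;gold[288:]=0
red=((hsv[...,0]<6)|(hsv[...,0]>174))&(hsv[...,1]>150); red[:130]=0;red[180:]=0
q=Q[200:228,222:292].reshape(-1,3);print("gold face: med",np.nanmedian(q,0),"z",np.nanpercentile(q[:,2],[2,98]),"y",np.nanpercentile(q[:,1],[5,50,95]))
A=np.c_[q[:,0],q[:,2],np.ones(len(q))];print("face plane y=ax+bz+c",np.linalg.lstsq(A,q[:,1],rcond=None)[0])
g=Q[200:228][gold[200:228]];print("gold x span",np.nanpercentile(g[:,0],[1,99]))
r=Q[red];print("red top z",np.nanmedian(r[:,2]),"y",np.nanpercentile(r[:,1],[1,99]),"x",np.nanpercentile(r[:,0],[1,99]))
c=Q[135:178,235:280].reshape(-1,3);c=c[c[:,2]>92];print("redcap",c.min(0),c.max(0))
E
python3 row.py
```

```text
gold face: med [ -1.20861137  18.10568182 179.78304381] z [156.10186582 198.40596521] y [17.73780842 18.10568182 18.47246238]
 ** On entry to DLASCL parameter number  4 had an illegal value
 ** On entry to DLASCL parameter number  4 had an illegal value
t 10.8 tcp [605.2  46.3 164.8] yawY 2.88 F [ 0.2 -0.5 -1.9] w 47.632895932596256 j [-0.11  0.57  1.53 -0.    1.04 -0.16]
caps rack-y rel [(np.float64(-137.2), np.float64(21.1)), (np.float64(-102.5), np.float64(21.1)), (np.float64(-72.4), np.float64(16.1))]Traceback (most recent call last):
  File "<stdin>", line 10, in <module>
    x, resids, rank, s = _umath_linalg.lstsq(a, b, rcond,
                         ~~~~~~~~~~~~~~~~~~~^^^^^^^^^^^^^
                                             signature=signature)
                                             ^^^^^^^^^^^^^^^^^^^^
    raise LinAlgError("SVD did not converge in Linear Least Squares")
numpy.linalg.LinAlgError: SVD did not converge in Linear Least Squares
```

Run:
```python
from h import *
P=np.load("wrist.npy");im=cv2.imread("pics/w2.png")
a=np.radians(2.9);o=np.array([607.,46.4,0]);Rm=np.array([[np.cos(a),np.sin(a),0],[-np.sin(a),np.cos(a),0],[0,0,1]])
Q=(P-o)@Rm.T
q=Q[200:228,222:292].reshape(-1,3);q=q[~np.isnan(q[:,0])]
A=np.c_[q[:,0],q[:,2]-180,np.ones(len(q))];print("face y=ax+b(z-180)+c",np.round(np.linalg.lstsq(A,q[:,1],rcond=None)[0],3))
c=Q[135:178,232:284].reshape(-1,3);c=c[c[:,2]>96];print("redcap",np.round((c.min(0)+c.max(0))/2,1),np.ptp(c,axis=0))
r=Q[135:178,225:292].reshape(-1,3);r=r[(r[:,2]>76)&(r[:,2]<85)];print("redtop y",np.percentile(r[:,1],[0,1,99]),"x",np.percentile(r[:,0],[1,99]))
```

```text
face y=ax+b(z-180)+c [-1.0000e-03  1.0000e-03  1.8104e+01]
redcap [-0.4 36.9 99. ] [23.51592751 23.29867767  5.88137494]
redtop y [20.21374826 20.44524083 52.00947825] x [-23.95574488  23.49214456]
```

Call:
{"name": "carry_out", "arguments": {
  "deltas": [
    {"offset":[0.001,0.0005,-0.02],"turn":0,"claw":0.04},
    {"offset":[0,0,-0.02],"turn":0,"claw":0.04},
    {"offset":[0,0,-0.01],"turn":0,"claw":0.04},
    {"offset":[0,0,-0.005],"turn":0,"claw":0.04},
    {"offset":[0,0,-0.005],"turn":0,"claw":0.04},
    {"offset":[0,0,0],"turn":0,"claw":0.04}
  ]
}}

```text
time: 11.6
tool_pos: [607.9, 47.1, 105.0]
tcp_rot: [0.0, 0.689, 0.725, 0.0]
ft_force: [0.3, 0.0, -1.7]
gripper_width: 47.9
grip_force: 30.0
```

Call:
{"name": "carry_out", "arguments": {
  "deltas": [
    {"offset":[0,0,-0.005],"turn":0,"claw":0.04},
    {"offset":[0,0,-0.005],"turn":0,"claw":0.04},
    {"offset":[0,0,0],"turn":0,"claw":0.04}
  ]
}}

```text
time: 11.98
tool_pos: [607.4, 47.1, 94.4]
tcp_rot: [-0.0, 0.689, 0.725, -0.0]
ft_force: [0.5, 0.3, -0.8]
gripper_width: 47.7
grip_force: 30.0
```

Call:
{"name": "carry_out", "arguments": {
  "deltas": [
    {"offset":[0,0,-0.008],"turn":0,"claw":0.04},
    {"offset":[0,0,-0.008],"turn":0,"claw":0.04},
    {"offset":[0,0,-0.008],"turn":0,"claw":0.04},
    {"offset":[0,0,-0.008],"turn":0,"claw":0.04},
    {"offset":[0,0,-0.008],"turn":0,"claw":0.04},
    {"offset":[0,0,-0.006],"turn":0,"claw":0.04},
    {"offset":[0,0,0],"turn":0,"claw":0.04}
  ]
}}

```text
time: 12.85
tool_pos: [607.5, 47.1, 48.3]
tcp_rot: [-0.0, 0.689, 0.725, -0.0]
ft_force: [0.7, 0.6, -1.6]
gripper_width: 48.1
grip_force: 30.0
```

Call:
{"name": "carry_out", "arguments": {
  "deltas": [
    {"offset":[0,0,-0.003],"turn":0,"claw":0.04},
    {"offset":[0,0,-0.002],"turn":0,"claw":0.04},
    {"offset":[0,0,0],"turn":0,"claw":0.04}
  ]
}}

```text
time: 13.22
tool_pos: [607.8, 47.1, 43.9]
tcp_rot: [-0.0, 0.689, 0.725, -0.0]
ft_force: [-0.9, 0.0, -0.9]
gripper_width: 47.9
grip_force: 30.0
```

Call:
{"name": "carry_out", "arguments": {
  "deltas": [
    {"offset":[0,0,-0.001],"turn":0,"claw":0.04},
    {"offset":[0,0,-0.0008],"turn":0,"claw":0.04},
    {"offset":[0,0,0],"turn":0,"claw":0.04}
  ]
}}

```text
time: 13.6
tool_pos: [607.8, 47.1, 42.1]
tcp_rot: [-0.0, 0.689, 0.725, -0.0]
ft_force: [-0.8, 0.2, -0.8]
gripper_width: 47.7
grip_force: 30.0
```

Call:
{"name": "carry_out", "arguments": {
  "deltas": [
    {"offset":[0,0,-0.0005],"turn":0,"claw":0.04},
    {"offset":[0,0,0],"turn":0,"claw":0.04}
  ]
}}

```text
time: 13.85
tool_pos: [607.8, 47.1, 41.6]
tcp_rot: [-0.0, 0.689, 0.725, -0.0]
ft_force: [0.4, -0.1, -1.4]
gripper_width: 47.9
grip_force: 30.0
```

Call:
{"name": "carry_out", "arguments": {
  "deltas": [
    {"offset":[0,0,-0.0006],"turn":0,"claw":0.04},
    {"offset":[0,0,0],"turn":0,"claw":0.04}
  ]
}}

```text
time: 14.1
tool_pos: [607.9, 47.1, 41.5]
tcp_rot: [0.0, 0.689, 0.725, 0.0]
ft_force: [-0.6, 0.6, 2.8]
gripper_width: 47.8
grip_force: 30.0
```

Call:
{"name": "carry_out", "arguments": {
  "deltas": [
    {"offset":[0,0,-0.0006],"turn":0,"claw":0.04},
    {"offset":[0,0,0],"turn":0,"claw":0.04}
  ]
}}

```text
time: 14.35
tool_pos: [607.9, 47.1, 41.5]
tcp_rot: [0.0, 0.689, 0.725, 0.0]
ft_force: [-2.2, -0.2, 7.5]
gripper_width: 47.3
grip_force: 30.0
```

Call:
{"name": "carry_out", "arguments": {
  "deltas": [
    {"offset":[0,0,0.0005],"turn":0,"claw":0.06},
    {"offset":[0,0,0],"turn":0,"claw":0.087},
    {"offset":[0,0,0],"turn":0,"claw":0.087},
    {"offset":[0,0,0],"turn":0,"claw":0.087},
    {"offset":[0,0,0.02],"turn":0,"claw":0.087},
    {"offset":[0,0,0.05],"turn":0,"claw":0.087},
    {"offset":[0,0,0.05],"turn":0,"claw":0.087},
    {"offset":[0.002,-0.05,0.02],"turn":0,"claw":0.06},
    {"offset":[0.0025,-0.05,0],"turn":0,"claw":0.03},
    {"offset":[0.0025,-0.05,0],"turn":0,"claw":0},
    {"offset":[0,-0.004,0],"turn":0,"claw":0},
    {"offset":[0,0,0],"turn":0,"claw":0}
  ]
}}

```text
time: 15.85
tool_pos: [614.4, -106.8, 180.6]
tcp_rot: [-0.001, 0.689, 0.724, 0.0]
ft_force: [0.1, 1.3, 0.1]
gripper_width: 44.8
grip_force: 0.0
```

```bash
python3 row.py
python3 - <<'E'
from h import *
c=arm.read_camera("wrist");cv2.imwrite("pics/w3.png",c["color"])
P=cloud(c);a=np.radians(2.85);o=np.array([605.,80.,0]);Rm=np.array([[np.cos(a),np.sin(a),0],[-np.sin(a),np.cos(a),0],[0,0,1]])
Q=((P-o)@Rm.T).reshape(-1,3)
q=Q[(abs(Q[:,0])<30)&(Q[:,1]<60)&(Q[:,1]>-170)]
c=q[(q[:,2]>92)&(q[:,2]<106)&(abs(q[:,0])<15)];ys=np.sort(c[:,1]);g=np.split(ys,np.where(np.diff(ys)>4)[0]+1)
print("wrist caps",[(round((k[0]+k[-1])/2,1),round(k[-1]-k[0],1)) for k in g if len(k)>8])
b=q[(q[:,1]<-140)&(q[:,2]>80)&(q[:,2]<90)];print("bookend top",len(b),b.min(0) if len(b) else 0,b.max(0) if len(b) else 0)
E
```

```text
t 15.85 tcp [ 614.4 -106.8  180.6] yawY 2.84 F [0.1 1.3 0.1] w 44.804955787356604 j [-0.35  0.57  1.48  0.    1.09 -0.4 ]
caps rack-y rel [(np.float64(-60.8), np.float64(7.2)), (np.float64(-32.9), np.float64(21.1)), (np.float64(2.0), np.float64(21.0)), (np.float64(36.8), np.float64(21.5))]
wrist caps [(np.float64(-135.9), np.float64(23.6)), (np.float64(-101.9), np.float64(23.0)), (np.float64(-68.7), np.float64(24.0)), (np.float64(-37.0), np.float64(15.2))]
bookend top 967 [ -24.1813766  -160.72176188   80.00324935] [  25.51017735 -140.00183127   89.03903718]
```

View pics/w3.png

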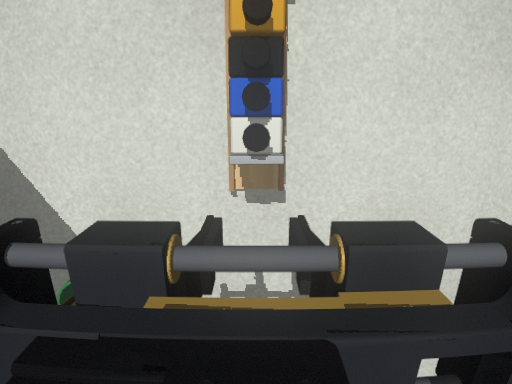

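The wrist view shows gold (257,10), black (257,55), blue (257,95) and white (256,135) standing straight, with the bookend at (257,158) and free rack floor beyond it. Next I lower the closed fingers outside the bookend.

Call:
{"name": "carry_out", "arguments": {
  "deltas": [
    {"offset":[0,0,-0.03],"turn":0,"claw":0},
    {"offset":[0,0,-0.03],"turn":0,"claw":0},
    {"offset":[0,0,-0.03],"turn":0,"claw":0},
    {"offset":[0,0,-0.03],"turn":0,"claw":0},
    {"offset":[0,0,-0.02],"turn":0,"claw":0},
    {"offset":[0,0,0],"turn":0,"claw":0},
    {"offset":[0,0.004,0],"turn":0,"claw":0},
    {"offset":[-0.0005,0.004,0],"turn":0,"claw":0},
    {"offset":[0,0.003,0],"turn":0,"claw":0},
    {"offset":[0,0,0],"turn":0,"claw":0}
  ]
}}

```text
time: 17.2
tool_pos: [614.6, -95.7, 41.5]
tcp_rot: [0.0, 0.689, 0.725, 0.0]
ft_force: [0.3, -0.3, -0.9]
gripper_width: 0.3
grip_force: 0.0
```

Call:
{"name": "carry_out", "arguments": {
  "deltas": [
    {"offset":[0,0.002,0],"turn":0,"claw":0},
    {"offset":[0,0.002,0],"turn":0,"claw":0},
    {"offset":[0,0,0],"turn":0,"claw":0}
  ]
}}

```text
time: 17.58
tool_pos: [614.5, -92.8, 41.0]
tcp_rot: [0.0, 0.689, 0.725, -0.0]
ft_force: [-0.6, -3.6, 0.8]
gripper_width: 0.4
grip_force: 1.8
```

Contact. Now small steps, watching the force.

Call:
{"name": "carry_out", "arguments": {
  "deltas": [
    {"offset":[0,0.001,0],"turn":0,"claw":0},
    {"offset":[0,0.001,0],"turn":0,"claw":0},
    {"offset":[0,0,0],"turn":0,"claw":0}
  ]
}}

```text
time: 17.95
tool_pos: [614.4, -92.0, 41.1]
tcp_rot: [0.001, 0.689, 0.725, -0.001]
ft_force: [-1.5, -7.3, 0.8]
gripper_width: 0.2
grip_force: 3.7
```

Call:
{"name": "carry_out", "arguments": {
  "deltas": [
    {"offset":[0,0.001,0],"turn":0,"claw":0},
    {"offset":[0,0,0],"turn":0,"claw":0}
  ]
}}

```text
time: 18.2
tool_pos: [614.4, -91.1, 41.1]
tcp_rot: [0.001, 0.689, 0.725, -0.001]
ft_force: [-2.6, -7.5, 0.9]
gripper_width: 0.9
grip_force: 3.8
```

Call:
{"name": "carry_out", "arguments": {
  "deltas": [
    {"offset":[0,0.0005,0],"turn":0,"claw":0},
    {"offset":[0,0,0],"turn":0,"claw":0}
  ]
}}

```text
time: 18.45
tool_pos: [614.3, -90.7, 41.1]
tcp_rot: [0.001, 0.689, 0.725, -0.001]
ft_force: [-2.5, -7.8, 0.6]
gripper_width: 0.6
grip_force: 3.9
```

Call:
{"name": "carry_out", "arguments": {
  "deltas": [
    {"offset":[0,0.0005,0],"turn":0,"claw":0},
    {"offset":[0,0,0],"turn":0,"claw":0}
  ]
}}

```text
time: 18.7
tool_pos: [614.3, -90.3, 41.1]
tcp_rot: [0.001, 0.689, 0.725, -0.001]
ft_force: [-2.1, -7.8, 0.9]
gripper_width: 0.5
grip_force: 4.1
```

Call:
{"name": "carry_out", "arguments": {
  "deltas": [
    {"offset":[0,0.0005,0],"turn":0,"claw":0},
    {"offset":[0,0,0],"turn":0,"claw":0}
  ]
}}

```text
time: 18.95
tool_pos: [614.3, -89.8, 41.1]
tcp_rot: [0.001, 0.689, 0.725, -0.001]
ft_force: [-2.7, -9.1, 1.0]
gripper_width: 0.6
grip_force: 4.2
```

Call:
{"name": "carry_out", "arguments": {
  "deltas": [
    {"offset":[0,0.0005,0],"turn":0,"claw":0},
    {"offset":[0,0,0],"turn":0,"claw":0}
  ]
}}

```text
time: 19.2
tool_pos: [614.3, -89.6, 41.1]
tcp_rot: [0.001, 0.689, 0.725, -0.001]
ft_force: [-2.6, -9.5, 0.9]
gripper_width: 0.3
grip_force: 4.4
```

Call:
{"name": "carry_out", "arguments": {
  "deltas": [
    {"offset":[0,0.0005,0],"turn":0,"claw":0},
    {"offset":[0,0,0],"turn":0,"claw":0}
  ]
}}

```text
time: 19.45
tool_pos: [614.3, -89.3, 41.1]
tcp_rot: [0.001, 0.689, 0.725, -0.001]
ft_force: [-2.7, -10.2, 0.2]
gripper_width: 0.6
grip_force: 4.9
```

Call:
{"name": "carry_out", "arguments": {
  "deltas": [
    {"offset":[0,0.0005,0],"turn":0,"claw":0},
    {"offset":[0,0,0],"turn":0,"claw":0}
  ]
}}

```text
time: 19.7
tool_pos: [614.3, -89.4, 41.1]
tcp_rot: [0.002, 0.689, 0.725, -0.002]
ft_force: [-2.6, -11.2, -0.3]
gripper_width: 0.3
grip_force: 5.6
```

```bash
python3 row.py
```

```text
t 19.7 tcp [614.3 -89.4  41.1] yawY 2.97 F [ -2.6 -11.2  -0.3] w 0.26732766114933365 j [-0.32  0.76  1.57 -0.01  0.81 -0.37]
caps rack-y rel [(np.float64(-58.5), np.float64(7.0)), (np.float64(-30.8), np.float64(11.5))]
```

Call:
{"name": "carry_out", "arguments": {
  "deltas": [
    {"offset":[0,0.0005,0],"turn":0,"claw":0},
    {"offset":[0,0,0],"turn":0,"claw":0}
  ]
}}

```text
time: 20.0
tool_pos: [614.3, -89.4, 41.1]
tcp_rot: [0.002, 0.689, 0.725, -0.002]
ft_force: [-2.6, -12.5, 1.1]
gripper_width: 0.2
grip_force: 6.3
```

Call:
{"name": "carry_out", "arguments": {
  "deltas": [
    {"offset":[0,0.0005,0],"turn":0,"claw":0},
    {"offset":[0,0,0],"turn":0,"claw":0}
  ]
}}

```text
time: 20.25
tool_pos: [614.3, -89.4, 41.1]
tcp_rot: [0.002, 0.688, 0.725, -0.002]
ft_force: [-3.2, -14.4, 0.4]
gripper_width: 0.4
grip_force: 7.0
```

Call:
{"name": "carry_out", "arguments": {
  "deltas": [
    {"offset":[0,0.0005,0],"turn":0,"claw":0},
    {"offset":[0,0,0],"turn":0,"claw":0}
  ]
}}

```text
time: 20.5
tool_pos: [614.3, -89.4, 41.1]
tcp_rot: [0.002, 0.688, 0.725, -0.002]
ft_force: [-3.8, -16.3, -0.1]
gripper_width: 1.1
grip_force: 7.7
```

That is a firm stop, so the row is snug. I'll back off, rise clear and check.

Call:
{"name": "carry_out", "arguments": {
  "deltas": [
    {"offset":[0,-0.004,0],"turn":0,"claw":0},
    {"offset":[0,-0.01,0],"turn":0,"claw":0},
    {"offset":[0.001,-0.02,0],"turn":0,"claw":0},
    {"offset":[0,0,0.03],"turn":0,"claw":0},
    {"offset":[0,0,0.05],"turn":0,"claw":0},
    {"offset":[0,0,0.05],"turn":0,"claw":0},
    {"offset":[-0.05,0,0.04],"turn":0,"claw":0},
    {"offset":[-0.05,0,0.03],"turn":0,"claw":0},
    {"offset":[-0.05,0,0.02],"turn":0,"claw":0},
    {"offset":[-0.04,0,0],"turn":0,"claw":0},
    {"offset":[0,0,0],"turn":0,"claw":0}
  ]
}}

```text
time: 21.88
tool_pos: [423.8, -118.1, 260.4]
tcp_rot: [-0.001, 0.69, 0.724, -0.0]
ft_force: [0.6, -0.5, 0.1]
gripper_width: 0.4
grip_force: 0.0
```

```bash
python3 row.py
python3 - <<'E'
from h import *
c=arm.read_camera("top");P=cloud(c);im=c["color"];s=arm.read_camera("side")["color"]
a=np.radians(2.85);o=np.array([605.,80.,0]);Rm=np.array([[np.cos(a),np.sin(a),0],[-np.sin(a),np.cos(a),0],[0,0,1]])
Q=((P-o)@Rm.T).reshape(-1,3);Q=Q[(abs(Q[:,0])<17)&(Q[:,1]<60)&(Q[:,1]>-170)&(Q[:,2]>92)&(Q[:,2]<106)]
print("cap z", [(y,round(float(np.median(Q[abs(Q[:,1]-y)<8,2])),1)) for y in (36,2,-32,-66,-100,-134) if (abs(Q[:,1]-y)<8).any()])
A=cv2.resize(im[120:185,165:305],(600,279),interpolation=cv2.INTER_CUBIC);B=cv2.resize(s[140:240,220:340],(360,300),interpolation=cv2.INTER_CUBIC)
out=np.zeros((580,600,3),np.uint8);out[:279]=A;out[279:579,:360]=B;cv2.imwrite("pics/fin.png",out)
E
```

```text
t 21.875 tcp [ 423.8 -118.1  260.4] yawY 2.8 F [ 0.6 -0.5  0.1] w 0.4138927424550472 j [-0.53  0.22  1.82  0.    1.09 -0.58]
caps rack-y rel [(np.float64(-132.7), np.float64(21.2)), (np.float64(-100.1), np.float64(21.1)), (np.float64(-65.4), np.float64(21.0)), (np.float64(-31.6), np.float64(22.9)), (np.float64(2.1), np.float64(21.0)), (np.float64(36.9), np.float64(21.2))]
cap z [(36, 98.5), (2, 97.8), (-32, 98.4), (-66, 98.6), (-100, 98.6), (-134, 98.5)]
```

View pics/fin.png

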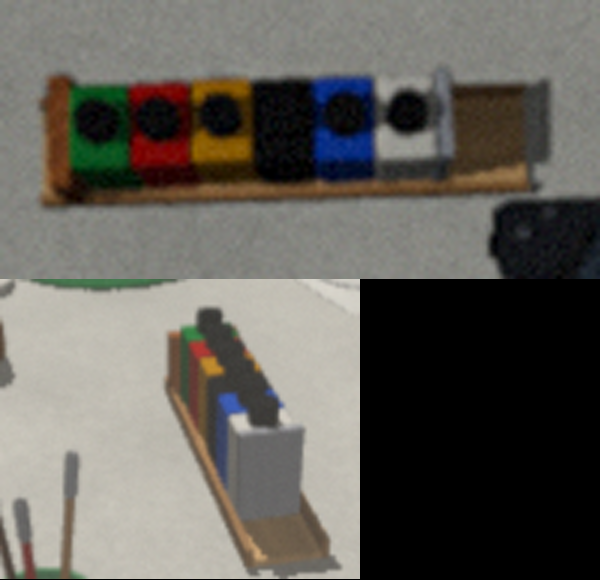

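The final picture shows green, red, gold, black, blue and white at x = 100 to 410 in the top crop, with the bookend against white at x = 440. All six are upright. The caps span 169.6 mm (170 is snug) and all sit at the same height.

```bash
python3 -c "from plant import arm; print(arm.sign_off())"
```

```text
the job is handed in; nothing more can be done
None
```

The gold bottle stands on the rack floor between red and black, all six bottles are upright and snug against the bookend, and I handed the job in at about 22 s; the verdict was not shown.

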